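# Lock an indexing head on a corner of the carving blank

### The arm

A 7-joint arm with a two-finger parallel gripper is mounted at the origin on a cart in front of the work surface, level with it; the furniture and walls round the work are solid. World frame = base frame: x ahead of the robot, y to its left, z up, the work surface at z = 0. Lengths are in m, angles in rad, forces in N, time in s.
With the tool pointing down it reaches from about 0.425 to 0.925 m from the base axis. Payload 6.8 kg.
Tool frame: the origin (TCP) lies midway between the tips of the shut fingers; the grasp point (between the pads) lies 19 mm behind it; z points along the fingers, y is the line along which they close (so a half turn about z gives the same grasp; the last joint's range is limited). The gripper opens to 85 mm and grips with 20 to 120 N. Pads are 22 mm wide; open, the fingers measure 114 mm over their backs; the gripper's body (76 mm by 85 mm) begins 54 mm behind the grasp point. The pads swing forward as they close: fully open they stand 13 mm farther back than shut.
Start: joints at [1.195, 0.477, 0.022, 1.555, -0.011, 1.109, -0.083], TCP at [0.179, -0.651, 0.231] pointing down, gripper open.
Joint ranges: [-2.96, 2.96], [-0.34, 2.1], [-1.41, 1.46], [0.24, 2.44], [-1.37, 4.51], [0.17, 1.92], [-2.96, 2.96]. Speed limits (rad/s): [2.39, 2.39, 3.14, 3.14, 3.14, 3.14, 3.14].

### API

Orientations are given as a rotation vector (axis times angle).
In Python, from bench import get_obs, grab_frame, camera_params, r gives the robot as it stands.
- The arm moves only by the shell command python3 -m jog 'ROWS' [FORCE]. ROWS is JSON, a list of rows, each an object of numbers: "rx", "ry", "rz": the turn, a rotation vector about the world's x, y, z scaled (see below); "x", "y", "z": the shift along the world's x, y, z scaled (see below); "jaw": the opening, from -1 (shut) to 1 (fully open). In form: [{"rx": .., "ry": .., "rz": .., "x": .., "y": .., "z": .., "jaw": ..}, ...]. A call has 1 to 8 rows; each row shifts and turns the commanded pose from where the row before left it; what a row does not reach is not made up. The controller multiplies each number of a shift by 60 mm and each number of a turn by 10 degrees. A row lasts 1/8 s, in which the tool goes at most 62.5 mm and 10.7 degrees, less where a joint would pass 70% of its speed; a pose out of reach is approached as far as the arm can. A call with a number of a shift or a turn outside -1 to 1 is refused whole. A call with a gripper value outside its range is refused whole. The fingers move at their own pace and stop on an object; FORCE is the grip in N (left out, the last holds). Time passes only in rows, so rows that do not move let the fingers close. It gives the time, the measured TCP pose, the force, the opening and the grip force at its end, in the units of the state.
- get_obs(): the state, without advancing time (a new reading comes with each control period).
- grab_frame(name): name is "side" or "top"; returns the picture (420x560x3 uint8, red, green, blue); there is no depth.
- camera_params(name): a dict with "fx", "fy", "cx", "cy" (pixels), "R" (3x3) and "t" (3): a world point X has camera coordinates R X + t. Camera axes: x right, y down, z forward; pixel columns grow to the right and rows downward; lengths in m; the calibration is good to about 2 mm. A picture is of the moment at which its call begins. camera_params takes no time and is no camera call.
- r.hand_in(): hands the job in; it is judged then, once.
The state is a dict: "clock": time; "joints": joint angles; "qvel": joint speeds; "tau": joint torques, N m; "tcp_pos": TCP position; "orientation": TCP orientation; "contact_force": force on the tool from outside, world axes, zero at the start; "moment": the same for the moment, N m; "grip_width": finger opening in m; "gripper_force": force on a finger pad.
Only numpy, scipy, OpenCV 4.12 (cv2) and the standard library are available. Lean on these libraries where they do the work, as an engineer would, in place of code of your own. Each camera call takes 0.05 s, during which the arm holds its last target. There are 200 camera calls.

### The job

The indexing head's spring plunger was left parked out, so the turntable swings free; a corner of the square wood blank is to be chamfered next. Turn the blank until one of its corners points at the plunger knob, then pull the knob up out of its parking notch, turn it clockwise until its bar points at the blank, and let it down. Ease the blank to and fro by feel until the pin snaps fully home in the notch nearest that corner position, without wrenching the blank against the pin, and leave the tools lying about undisturbed.

Things in the scene. Friction and masses are not known exactly. Their poses are not given: they have to be found in the camera images.
- head: The indexing head: grey cast foot bolted to the bench, fixed. A round foot 172 mm across under the turntable, with a 72 mm wide tongue along its own +y that carries the plunger bracket. Origin on the turntable's vertical axis at bench height; z up.
- spindle: The turntable with all it carries (frame fixed to the head, origin on the turntable axis at bench height; does not turn). Aluminium disc with a steel ring, 164 mm across, top 40 mm above the bench; eight open notches 10.5 mm wide, 45 degrees apart. It turns without limit: about 0.1 N m of drag, 0.3 with the pin riding on the ring.
- plunger_unit: Spring plunger on a bracket arm over the notch ring (fixed frame: origin on the pin's vertical axis at bench height, 70 mm from the turntable axis; +y points radially outward from that axis, x along the ring's tangent, z up). Bracket and collar reach 86 mm above the bench. Pin 8 mm thick, flat-ended; side loads over 20 N (about 1.2 N m at the blank) bruise it.
- block: Square wood blank, a 45 mm cube screwed on the turntable's axis and turning with it. Origin: centre of its underside, 52 mm above the bench; x, y square to its sides: a corner points at the plunger when its x axis stands 45 degrees to plunger_unit's x. Screwed on by eye: with the pin in a notch the corner points 2 to 9 degrees past the pin, to one side. Grip it by two faces from above.
- knob_grip (a point): Middle of the knob's black grip bar (46 mm long, 14 mm wide, 22 mm high, rounded), on the pin's axis; 106 mm above the bench when home, about 120 mm when parked. Its y axis lies along the bar, so the fingers close along its x axis; z up.
- plunger (a joint): Height of pin and knob above fully home, m: 0 = home in a notch, 0.010 = pin end resting on top of the turntable ring between notches, about 0.014 = parked, 0.021 = upper stop. A spring pulls it down with 5 N at home, 8 N parked, 9 N at the stop.
- knob (a joint): Turn of the knob, rad, growing anticlockwise from above: about 1.31 (bar across the radius) in the parking notch; 0 with the bar along the radius, where its cross pin can sink in the collar's deep slot and the spring drives the pin down. Between them it turns only when lifted to 0.018 or more (the parking notch is 3 mm deep). Stops at -0.06 and 1.40.
- sanding_block: Cork sanding block, 56 x 90 x 32 mm; loose bystander, leave it alone. Origin at the centre of its underside, long side along its y.
- gouge_light: Carving gouge with a light wood handle, 25 x 245 x 24 mm; loose bystander, leave it alone. Origin at the centre of its underside, long side along its y.
- gouge_dark: Carving gouge with a dark red handle, 27 x 225 x 26 mm; loose bystander, leave it alone. Origin at the centre of its underside, long side along its y.
- pencil: Pencil, 8 x 171 x 8 mm, beside the foot of the head; loose bystander, leave it alone. Origin at the centre of its underside, long side along its y.
- marking_gauge: Wooden marking gauge, 50 x 180 x 58 mm; loose bystander, leave it alone. Origin at the centre of its underside, long side along its y.
- wax_tin: Round wax tin, 72 mm across, 28 mm high; loose bystander, leave it alone. Origin at the centre of its underside.

How it is judged:
At the end, for the whole second after the job is handed in: The pin is fully home in a turntable notch (plunger within 2 mm of its lowest position, knob turned back), a corner of the blank points at the plunger within 12 degrees, the blank is at rest, and no bystander tool has moved more than 30 mm (value of joint plunger below 0.002 m and value of joint knob below 0.2 rad and angle between the x axis of block and the x axis of plunger_unit, either way round between 0.575 and 0.995 rad and angular speed of block below 0.05 rad/s); the robot touches nothing.
It fails at once if the blank is wrenched against the plunger pin (more than 20 N between pin and turntable) (contact force between plunger_unit and spindle above 20 N).
It fails at once if a bystander (gouge, pencil, marking gauge, wax tin, sanding block) is moved more than 30 mm (distance of any of sanding_block, gouge_light, gouge_dark, pencil, marking_gauge, wax_tin from where it was at the start of the episode above 0.03 m).
It also fails if it takes over 54 s, if anything falls off the work surface, if the arm or the gripper's body presses on something with over 40 N, if the wrist force passes 120 N, or if a joint passes its speed limit or range.

## Working session

There is one attempt and no reset: what is moved stays moved. The work goes in short steps, Python scripts to look and compute and a shell command to move; the robot and the scene stay as the last step left them, time stands still between calls to the robot, and variables do not carry over. Pictures are saved under pics/ and viewed, at most 10 in all, crops included, and the job is handed in when it is done.

```bash
mkdir -p pics; ls; python3 - <<'E'
from bench import get_obs, grab_frame, camera_params, r
import cv2
for n in("top","side"):
    f=grab_frame(n); cv2.imwrite(f"pics/{n}0.png",cv2.cvtColor(f,cv2.COLOR_RGB2BGR)); p=camera_params(n); print(n,{k:(v.round(3).tolist() if hasattr(v,'round') and hasattr(v,'tolist') else v) for k,v in p.items()})
o=get_obs(); print(o)
E
```

```text
pics
top {'fx': 502.4109351035041, 'fy': 502.4109351035041, 'cx': 279.3591917708014, 'cy': 216.2497392450536, 'R': [[0.014, -1.0, 0.016], [-0.996, -0.015, -0.093], [0.094, -0.014, -0.996]], 't': [-0.153, 0.538, 1.334]}
side {'fx': 452.9316194574481, 'fy': 452.9316194574481, 'cx': 278.85693664851124, 'cy': 208.8521820351242, 'R': [[-0.792, -0.61, 0.008], [-0.328, 0.414, -0.849], [0.515, -0.675, -0.528]], 't': [0.343, 0.312, 0.939]}
{'clock': 0.1, 'joints': array([ 1.19495536,  0.47771254,  0.02235692,  1.55631355, -0.0114962 ,
        1.10929527, -0.08314263]), 'qvel': array([-0.00013481, -0.00131672,  0.00019001, -0.00380402,  0.00128887,
       -0.00055325,  0.00049885]), 'tau': array([ 3.85432650e-03, -5.97766256e+01,  1.61329396e+00, -2.81959677e+01,
        1.28508668e-02,  4.91521045e-03, -1.36455242e-05]), 'tcp_pos': array([ 0.17841988, -0.6504617 ,  0.23044298]), 'orientation': array([-3.11194050e+00, -4.19051051e-01,  5.29620758e-04]), 'contact_force': array([0.40565157, 0.28412444, 0.48310692]), 'moment': array([ 0.0036396 ,  0.02233511, -0.00892313]), 'gripper_force': 0.0, 'grip_width': 0.08525593295151307}
```

View pics/top0.png

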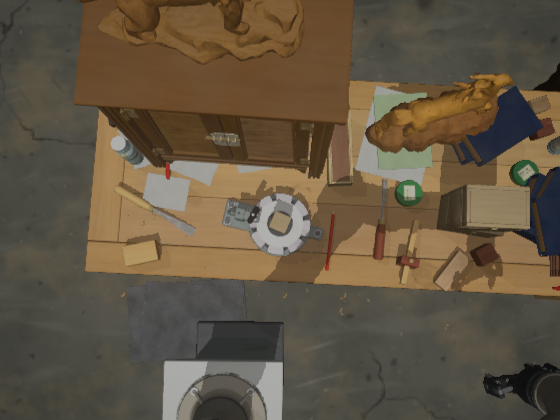

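View pics/side0.png

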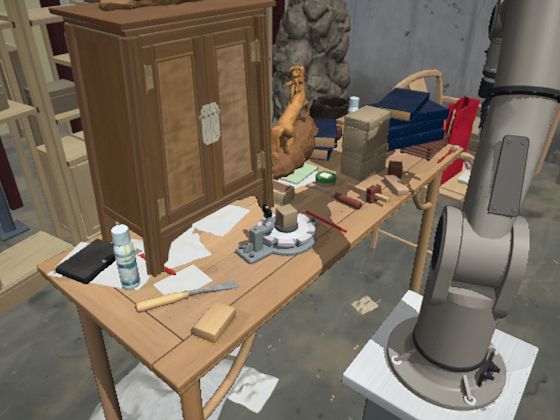

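```bash
cat > h.py <<'E'
from bench import get_obs, grab_frame, camera_params, r
import cv2, numpy as np
def ray(n,u,v,z):
    p=camera_params(n); R=np.array(p["R"]);t=np.array(p["t"])
    d=R.T@np.array([(u-p["cx"])/p["fx"],(v-p["cy"])/p["fy"],1]); c=-R.T@t
    return c+d*(z-c[2])/d[2]
def proj(n,X):
    p=camera_params(n); q=np.array(p["R"])@np.array(X)+np.array(p["t"])
    return p["fx"]*q[0]/q[2]+p["cx"],p["fy"]*q[1]/q[2]+p["cy"]
def crop(f,u0,v0,w,h,s,fn):
    cv2.imwrite(fn,cv2.resize(cv2.cvtColor(f[v0:v0+h,u0:u0+w],cv2.COLOR_RGB2BGR),None,fx=s,fy=s,interpolation=cv2.INTER_CUBIC))
E
python3 - <<'E'
from h import *
a=grab_frame("top");b=grab_frame("side")
crop(a,215,180,120,80,6,"pics/a.png")
crop(b,230,190,100,75,6,"pics/b.png")
for u,v,z in((280,224,.04),(253,213,.12),(280,220,.097)):print(ray("top",u,v,z).round(3))
E
```

```text
[ 0.518 -0.147  0.04 ]
[ 0.538 -0.077  0.12 ]
[ 0.523 -0.146  0.097]
```

View pics/a.png

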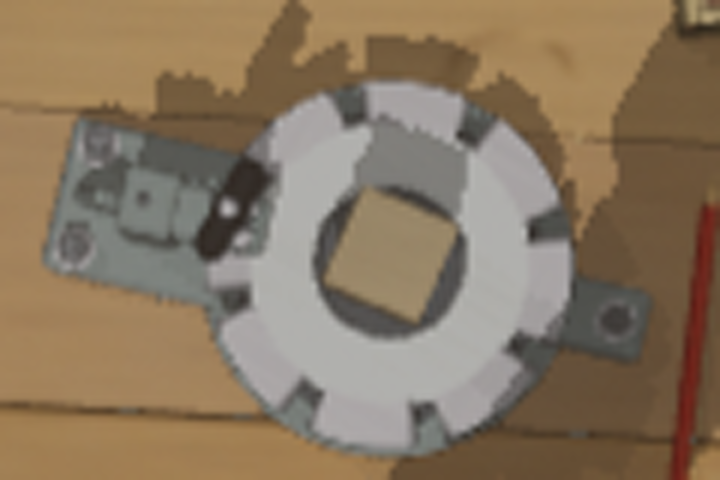

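View pics/b.png

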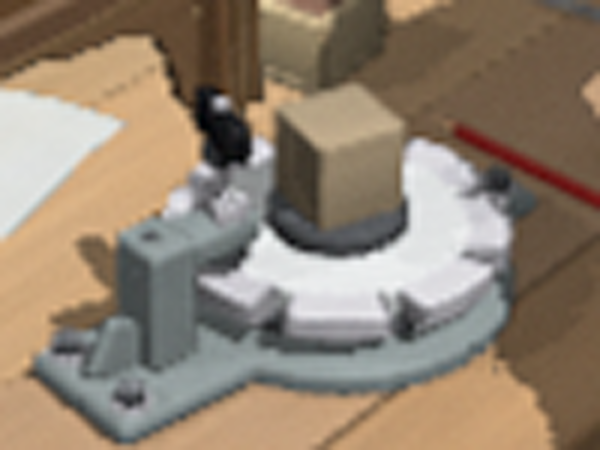

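Top view: the turntable centre is at about (280,224) and the knob bar at (253,214), lying across the radius. The block is about 12° from face-on to the plunger. Next I work out the angles.

```bash
cat >> h.py <<'E'
def c2w(u,v,z,s=6,u0=215,v0=180): return ray("top",(u+.5)/s-.5+u0,(v+.5)/s-.5+v0,z)
def ang(d): return float(np.degrees(np.arctan2(d[1],d[0])))
E
python3 - <<'E'
from h import *
B=np.array([c2w(*p,.097) for p in((370,187),(460,228),(418,323),(324,280))])
c=B.mean(0);print("block",c.round(4),[round(ang(B[(i+1)%4]-B[i])%90,1) for i in range(4)])
N=np.array([c2w(*p,.04) for p in((350,105),(478,122),(548,222),(520,343),(425,415),(305,395),(235,297))])
# circle fit through notch marks
A=np.c_[2*N[:,:2],np.ones(7)];s=np.linalg.lstsq(A,(N[:,:2]**2).sum(1),rcond=None)[0]
print("ring",s[:2].round(4),[round(ang(n[:2]-s[:2])%45,1) for n in N])
k=c2w(229,207,.131);e1=c2w(257,160,.128);e2=c2w(207,255,.128)
print("knob",k.round(4),ang(k-c),np.linalg.norm((k-c)[:2]),"bar",ang(e1-e2))
print("tongue",ang(c2w(82,192,.012)-c2w(617,320,.012)), "corner-sides",ang(c2w(85,120,.0)-c2w(45,268,0)))
print("cab",ray("top",150,160,0).round(3),ray("top",315,178,0).round(3))
E
```

```text
block [ 0.5183 -0.1463  0.097 ] [66.3, 66.9, 66.2, 64.6]
ring [ 0.5219 -0.1459] [15.5, 12.7, 13.3, 12.2, 13.3, 14.3, 15.4]
knob [ 0.5343 -0.0773  0.131 ] 76.98160894911949 0.07088637458561599 bar -26.609343338274968
tongue 77.35816141188612 corner-sides -13.701601725577419
cab [0.694 0.216 0.   ] [ 0.651 -0.243  0.   ]
```

```bash
python3 -m jog '[{"x":0.5,"y":0.76,"rz":0.46},{"x":0.5,"y":0.76,"rz":0.46},{"x":0.5,"y":0.76,"rz":0.46},{"x":0.5,"y":0.76,"rz":0.46},{"x":0.5,"y":0.76,"rz":0.46},{"x":0.5,"y":0.76,"rz":0.46},{"x":0.5,"y":0.76,"rz":0.46},{"x":0.5,"y":0.76,"rz":0.46}]' 40
cat >> h.py <<'E'
def st():
    o=get_obs(); w=o["orientation"]; R=cv2.Rodrigues(w)[0]
    print(round(o["clock"],2),o["tcp_pos"].round(4),"yaw_y",round(ang(R[:,1]),1),"tilt",R[:2,2].round(3),"F",o["contact_force"].round(1),"M",o["moment"].round(2),"w",round(o["grip_width"],4),round(o["gripper_force"],1),"j",o["joints"].round(2)[[0,6]])
E
python3 -c "from h import *;st()"
```

```text
0.2 [ 0.1785 -0.6506  0.2307] yaw_y -74.7 tilt [-0.     0.001] F [-0.2  0.3 -0.4] M [-0.03  0.04 -0.01] w 0.0851 0.0 j [ 1.19 -0.08]validation failed for argument at $[0]...
```

```bash
python3 -m jog '[{"rx":0,"ry":0,"rz":0.46,"x":0.5,"y":0.76,"z":0,"jaw":1},{"rx":0,"ry":0,"rz":0.46,"x":0.5,"y":0.76,"z":0,"jaw":1},{"rx":0,"ry":0,"rz":0.46,"x":0.5,"y":0.76,"z":0,"jaw":1},{"rx":0,"ry":0,"rz":0.46,"x":0.5,"y":0.76,"z":0,"jaw":1},{"rx":0,"ry":0,"rz":0.46,"x":0.5,"y":0.76,"z":0,"jaw":1},{"rx":0,"ry":0,"rz":0.46,"x":0.5,"y":0.76,"z":0,"jaw":1},{"rx":0,"ry":0,"rz":0.46,"x":0.5,"y":0.76,"z":0,"jaw":1},{"rx":0,"ry":0,"rz":0.46,"x":0.5,"y":0.76,"z":0,"jaw":1}]' 40
python3 -c "from h import *;st()"
```

```text
clock: 1.2
tcp_pos: [0.4193, -0.2846, 0.2315]
orientation: [2.82, 1.384, 0.0]
contact_force: [0.3, -0.2, -0.4]
grip_width: 0.0853
gripper_force: 0.0
1.2 [ 0.4193 -0.2846  0.2315] yaw_y -37.7 tilt [ 0. -0.] F [ 0.3 -0.2 -0.4] M [-0.05 -0.04 -0.11] w 0.0853 0.0 j [ 0.73 -0.26]
```

```bash
python3 -m jog '[{"rx":0,"ry":0,"rz":0.46,"x":0.55,"y":0.77,"z":0,"jaw":1},{"rx":0,"ry":0,"rz":0.46,"x":0.55,"y":0.77,"z":0,"jaw":1},{"rx":0,"ry":0,"rz":0.46,"x":0.56,"y":0.78,"z":0,"jaw":1},{"rx":0,"ry":0,"rz":0,"x":0,"y":0,"z":-0.9,"jaw":1},{"rx":0,"ry":0,"rz":0,"x":0,"y":0,"z":-0.9,"jaw":1},{"rx":0,"ry":0,"rz":0,"x":0,"y":0,"z":-0.5,"jaw":1},{"rx":0,"ry":0,"rz":0,"x":0,"y":0,"z":-0.5,"jaw":1}]' 20
python3 - <<'E'
from h import *
st(); crop(grab_frame("side"),210,130,140,140,4,"pics/c.png")
E
```

```text
clock: 2.08
tcp_pos: [0.5179, -0.1469, 0.0619]
orientation: [-2.635, -1.709, 0.001]
contact_force: [0.3, -0.2, 0.4]
grip_width: 0.0855
gripper_force: 0.0
2.08 [ 0.5179 -0.1469  0.0619] yaw_y -24.1 tilt [-0.001  0.   ] F [ 0.3 -0.2  0.4] M [-0.02 -0.04 -0.01] w 0.0855 0.0 j [ 0.45 -0.51]
```

View pics/c.png

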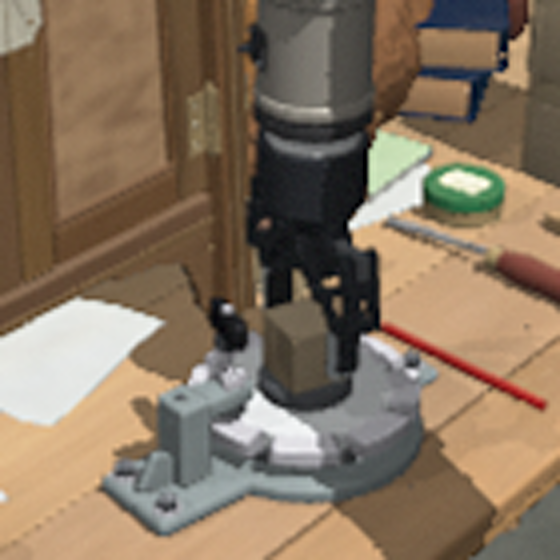

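The fingers straddle the block, around crop px (300,340), and they are clear of the knob at (230,325). I'll close the gripper.

```bash
python3 -m jog '[{"rx":0,"ry":0,"rz":0,"x":0,"y":0,"z":0,"jaw":0.2},{"rx":0,"ry":0,"rz":0,"x":0,"y":0,"z":0,"jaw":-0.2},{"rx":0,"ry":0,"rz":0,"x":0,"y":0,"z":0,"jaw":-0.2},{"rx":0,"ry":0,"rz":0,"x":0,"y":0,"z":0,"jaw":-0.2},{"rx":0,"ry":0,"rz":0,"x":0,"y":0,"z":0,"jaw":-0.2}]' 20
python3 -c "from h import *;st()"
```

```text
clock: 2.75
tcp_pos: [0.5181, -0.1467, 0.0648]
orientation: [2.635, 1.709, 0.0]
contact_force: [-4.7, 1.0, 4.9]
grip_width: 0.0451
gripper_force: 20.5
2.75 [ 0.5181 -0.1467  0.0648] yaw_y -24.1 tilt [ 0. -0.] F [-4.7  1.   4.9] M [ 0.39  0.74 -0.01] w 0.0451 20.5 j [ 0.45 -0.51]
```

```bash
python3 -m jog '[{"rx":0,"ry":0,"rz":-0.3,"x":-0.02,"y":0,"z":0.05,"jaw":-0.2},{"rx":0,"ry":0,"rz":-0.5,"x":0,"y":0,"z":0,"jaw":-0.2},{"rx":0,"ry":0,"rz":-0.5,"x":0,"y":0,"z":0,"jaw":-0.2},{"rx":0,"ry":0,"rz":-0.5,"x":0,"y":0,"z":0,"jaw":-0.2},{"rx":0,"ry":0,"rz":-0.5,"x":0,"y":0,"z":0,"jaw":-0.2},{"rx":0,"ry":0,"rz":-0.4,"x":0,"y":0,"z":0,"jaw":-0.2},{"rx":0,"ry":0,"rz":0,"x":0,"y":0,"z":0,"jaw":-0.2},{"rx":0,"ry":0,"rz":0,"x":0,"y":0,"z":0,"jaw":-0.2}]' 20
python3 -c "from h import *;st()"
```

```text
clock: 3.75
tcp_pos: [0.517, -0.1462, 0.0656]
orientation: [-2.96, -1.049, -0.001]
contact_force: [5.2, 0.3, -18.6]
grip_width: 0.0446
gripper_force: 28.3
3.75 [ 0.517  -0.1462  0.0656] yaw_y -51.0 tilt [0.    0.001] F [  5.2   0.3 -18.6] M [ 0.28 -1.08 -0.11] w 0.0446 28.3 j [ 0.36 -0.9 ]
```

```bash
python3 -m jog '[{"rx":0,"ry":0,"rz":0,"x":0,"y":0,"z":-0.03,"jaw":-0.1},{"rx":0,"ry":0,"rz":0,"x":0,"y":0,"z":0,"jaw":0.4},{"rx":0,"ry":0,"rz":0,"x":0,"y":0,"z":0,"jaw":0.4},{"rx":0,"ry":0,"rz":0,"x":0,"y":0,"z":0.9,"jaw":0.4},{"rx":0,"ry":0,"rz":0.9,"x":0,"y":0,"z":0.9,"jaw":0.4},{"rx":0,"ry":0,"rz":1,"x":-0.3,"y":0.3,"z":0.5,"jaw":0.4},{"rx":0,"ry":0,"rz":1,"x":-0.3,"y":0.9,"z":0,"jaw":0.4},{"rx":0,"ry":0,"rz":1,"x":-0.3,"y":0.9,"z":0,"jaw":0.4}]' 20
python3 - <<'E'
from h import *
st(); crop(grab_frame("top"),215,180,120,80,6,"pics/d.png")
E
```

```text
clock: 4.75
tcp_pos: [0.463, -0.0203, 0.2037]
orientation: [2.437, 1.979, 0.003]
contact_force: [0.4, 0.9, 0.2]
grip_width: 0.0601
gripper_force: 0.0
4.75 [ 0.463  -0.0203  0.2037] yaw_y -11.8 tilt [ 0.003 -0.001] F [0.4 0.9 0.2] M [ 0.08 -0.07 -0.  ] w 0.0601 0.0 j [ 0.36 -0.41]
```

View pics/d.png

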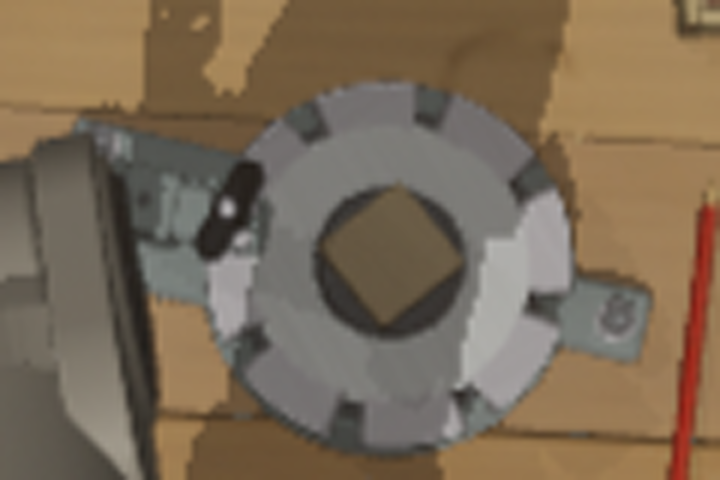

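The right-hand notch, at (545,303), now lies near the line of the tongue. The block's corners are at (400,185), (463,260), (385,327) and (320,257).

```bash
python3 - <<'E'
from h import *
B=np.array([c2w(*p,.097) for p in((400,185),(463,260),(385,327),(320,257))])
c=B.mean(0);print("block",c.round(4),[round(ang(B[(i+1)%4]-B[i])%90,1) for i in range(4)])
N=np.array([c2w(*p,.04) for p in((307,120),(431,105),(533,179),(545,303),(475,406),(348,422),(250,341))])
A=np.c_[2*N[:,:2],np.ones(7)];s=np.linalg.lstsq(A,(N[:,:2]**2).sum(1),rcond=None)[0]
a=[ang(n[:2]-s[:2])%45 for n in N];print("ring",s[:2].round(4),np.round(a,1),np.mean(a),[round(ang(N[i]-N[j])%45,1) for i,j in((0,4),(1,5),(2,6))])
k=c2w(228,208,.131);print(k.round(4))
E
```

```text
block [ 0.5171 -0.1459  0.097 ] [40.7, 41.5, 43.7, 43.0]
ring [ 0.5197 -0.1462] [31.2 31.4 31.1 30.9 31.1 30.9 30.3] 30.98234962511602 [31.2, 31.2, 30.7]
[ 0.5338 -0.0769  0.131 ]
```

```bash
python3 -m jog '[{"rx":0,"ry":0,"rz":0.94,"x":0.15,"y":-0.12,"z":0,"jaw":1},{"rx":0,"ry":0,"rz":0.94,"x":0.15,"y":-0.12,"z":0,"jaw":1},{"rx":0,"ry":0,"rz":0.94,"x":0.15,"y":-0.12,"z":0,"jaw":1},{"rx":0,"ry":0,"rz":0.94,"x":0.15,"y":-0.12,"z":0,"jaw":1},{"rx":0,"ry":0,"rz":0.94,"x":0.15,"y":-0.12,"z":0,"jaw":1},{"rx":0,"ry":0,"rz":0.94,"x":0.15,"y":-0.12,"z":0,"jaw":1},{"rx":0,"ry":0,"rz":0.94,"x":0.15,"y":-0.12,"z":0,"jaw":1},{"rx":0,"ry":0,"rz":0.94,"x":0.13,"y":-0.11,"z":0,"jaw":1}]' 20
python3 -c "from h import *;st()"
```

```text
clock: 5.8
tcp_pos: [0.5343, -0.0789, 0.2029]
orientation: [0.723, 3.057, -0.001]
contact_force: [-0.2, -0.3, -0.8]
grip_width: 0.0855
gripper_force: 0.0
5.8 [ 0.5343 -0.0789  0.2029] yaw_y 63.4 tilt [ 0.001 -0.001] F [-0.2 -0.3 -0.8] M [ 0.    0.01 -0.02] w 0.0855 0.0 j [0.57 0.9 ]
```

```bash
python3 -m jog '[{"rx":0,"ry":0,"rz":0,"x":0,"y":0,"z":-0.83,"jaw":1},{"rx":0,"ry":0,"rz":0,"x":0,"y":0,"z":-0.83,"jaw":1},{"rx":0,"ry":0,"rz":0,"x":0,"y":0,"z":0,"jaw":1}]' 20
python3 - <<'E'
from h import *
st(); crop(grab_frame("side"),210,130,140,140,4,"pics/e.png")
E
```

```text
clock: 6.18
tcp_pos: [0.5311, -0.0785, 0.1002]
orientation: [-0.729, -3.049, 0.002]
contact_force: [-0.5, -0.5, 0.5]
grip_width: 0.0859
gripper_force: 0.0
6.17 [ 0.5311 -0.0785  0.1002] yaw_y 63.1 tilt [-0.007  0.001] F [-0.5 -0.5  0.5] M [ 0.05 -0.01  0.02] w 0.0859 0.0 j [0.51 0.79]
```

View pics/e.png

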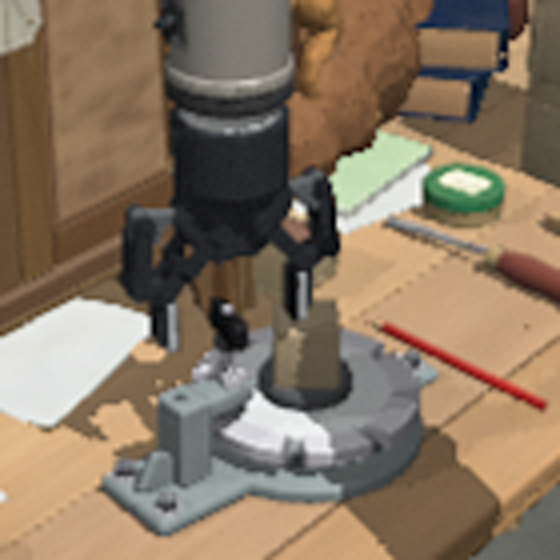

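The knob bar, at (228,325), lies between the open fingers. I'll close on it.

```bash
python3 -m jog '[{"rx":0,"ry":0,"rz":0,"x":0.04,"y":0.015,"z":0.03,"jaw":0.2},{"rx":0,"ry":0,"rz":0,"x":0,"y":0,"z":0,"jaw":-0.8},{"rx":0,"ry":0,"rz":0,"x":0,"y":0,"z":0,"jaw":-0.8},{"rx":0,"ry":0,"rz":0,"x":0,"y":0,"z":0,"jaw":-0.8},{"rx":0,"ry":0,"rz":0,"x":0,"y":0,"z":0,"jaw":-0.8},{"rx":0,"ry":0,"rz":0,"x":0,"y":0,"z":0,"jaw":-0.8}]' 40
python3 -c "from h import *;st()"
```

```text
clock: 6.98
tcp_pos: [0.5364, -0.0776, 0.1054]
orientation: [0.73, 3.055, -0.001]
contact_force: [-1.2, -1.3, 7.1]
grip_width: 0.0154
gripper_force: 39.0
6.97 [ 0.5364 -0.0776  0.1054] yaw_y 63.1 tilt [ 0.    -0.001] F [-1.2 -1.3  7.1] M [-0.27  0.45  0.07] w 0.0154 39.0 j [0.51 0.79]
```

```bash
python3 -m jog '[{"rx":0,"ry":0,"rz":0,"x":0,"y":0,"z":0.07,"jaw":-0.8},{"rx":0,"ry":0,"rz":0,"x":0,"y":0,"z":0.07,"jaw":-0.8},{"rx":0,"ry":0,"rz":0,"x":0,"y":0,"z":0,"jaw":-0.8},{"rx":0,"ry":0,"rz":0,"x":0,"y":0,"z":0,"jaw":-0.8}]' 60
python3 -c "from h import *;st()"
```

```text
clock: 7.48
tcp_pos: [0.536, -0.0774, 0.1128]
orientation: [-0.73, -3.055, 0.0]
contact_force: [3.4, -2.4, -10.2]
grip_width: 0.014
gripper_force: 58.2
7.47 [ 0.536  -0.0774  0.1128] yaw_y 63.1 tilt [-0. -0.] F [  3.4  -2.4 -10.2] M [-0.58 -0.71 -0.01] w 0.014 58.2 j [0.52 0.8 ]
```

```bash
python3 -m jog '[{"rx":0,"ry":0,"rz":-0.6,"x":0,"y":0,"z":0,"jaw":-0.8},{"rx":0,"ry":0,"rz":-0.6,"x":0,"y":0,"z":0,"jaw":-0.8},{"rx":0,"ry":0,"rz":-0.6,"x":0,"y":0,"z":0,"jaw":-0.8},{"rx":0,"ry":0,"rz":-0.6,"x":0,"y":0,"z":0,"jaw":-0.8},{"rx":0,"ry":0,"rz":0,"x":0,"y":0,"z":0,"jaw":-0.8}]' 60
python3 -c "from h import *;st()"
```

```text
clock: 8.1
tcp_pos: [0.5354, -0.0782, 0.1126]
orientation: [-1.351, -2.835, 0.003]
contact_force: [2.0, -4.2, -9.8]
grip_width: 0.0141
gripper_force: 58.2
8.1 [ 0.5354 -0.0782  0.1126] yaw_y 39.0 tilt [-0.002 -0.001] F [ 2.  -4.2 -9.8] M [-1.08 -0.42  0.02] w 0.0141 58.2 j [0.44 0.43]
```

Turning freely. I'll continue for another 52°.

```bash
python3 -m jog '[{"rx":0,"ry":0,"rz":-0.75,"x":0,"y":0,"z":0,"jaw":-0.8},{"rx":0,"ry":0,"rz":-0.75,"x":0,"y":0,"z":0,"jaw":-0.8},{"rx":0,"ry":0,"rz":-0.75,"x":0,"y":0,"z":0,"jaw":-0.8},{"rx":0,"ry":0,"rz":-0.75,"x":0,"y":0,"z":0,"jaw":-0.8},{"rx":0,"ry":0,"rz":-0.75,"x":0,"y":0,"z":0,"jaw":-0.8},{"rx":0,"ry":0,"rz":-0.75,"x":0,"y":0,"z":0,"jaw":-0.8},{"rx":0,"ry":0,"rz":-0.7,"x":0,"y":0,"z":0,"jaw":-0.8},{"rx":0,"ry":0,"rz":0,"x":0,"y":0,"z":0,"jaw":-0.8}]' 60
python3 -c "from h import *;st()"
```

```text
clock: 9.1
tcp_pos: [0.5332, -0.0786, 0.1118]
orientation: [-2.456, -1.955, 0.009]
contact_force: [-1.8, -5.2, -9.7]
grip_width: 0.0134
gripper_force: 58.2
9.1 [ 0.5332 -0.0786  0.1118] yaw_y -13.0 tilt [-0.006 -0.002] F [-1.8 -5.2 -9.7] M [-1.47  0.47  0.05] w 0.0134 58.2 j [ 0.28 -0.36]
```

```bash
python3 -m jog '[{"rx":0,"ry":0,"rz":0,"x":0,"y":0,"z":-0.05,"jaw":-0.8},{"rx":0,"ry":0,"rz":0,"x":0,"y":0,"z":-0.05,"jaw":-0.8},{"rx":0,"ry":0,"rz":0,"x":0,"y":0,"z":-0.05,"jaw":-0.8},{"rx":0,"ry":0,"rz":0,"x":0,"y":0,"z":0,"jaw":-0.8}]' 60
python3 -c "from h import *;st()"
```

```text
clock: 9.6
tcp_pos: [0.5333, -0.0787, 0.1028]
orientation: [-2.455, -1.956, 0.009]
contact_force: [-2.4, -6.8, -8.7]
grip_width: 0.0136
gripper_force: 58.5
9.6 [ 0.5333 -0.0787  0.1028] yaw_y -12.9 tilt [-0.006 -0.002] F [-2.4 -6.8 -8.7] M [-1.42  0.62  0.01] w 0.0136 58.5 j [ 0.27 -0.37]
```

```bash
python3 -m jog '[{"rx":0,"ry":0,"rz":0,"x":0,"y":-0.01,"z":-0.03,"jaw":-0.8},{"rx":0,"ry":0,"rz":0,"x":0,"y":0,"z":-0.03,"jaw":-0.8},{"rx":0,"ry":0,"rz":0,"x":0,"y":0,"z":0,"jaw":-0.8}]' 60
python3 -c "from h import *;st()"
```

```text
clock: 9.98
tcp_pos: [0.5333, -0.0787, 0.0994]
orientation: [-2.454, -1.956, 0.008]
contact_force: [-2.3, -4.5, -8.0]
grip_width: 0.0136
gripper_force: 58.5
9.97 [ 0.5333 -0.0787  0.0994] yaw_y -12.9 tilt [-0.006 -0.001] F [-2.3 -4.5 -8. ] M [-1.16  0.67  0.01] w 0.0136 58.5 j [ 0.27 -0.37]
```

```bash
python3 -m jog '[{"rx":0,"ry":0,"rz":0,"x":0,"y":0,"z":-0.03,"jaw":-0.8},{"rx":0,"ry":0,"rz":0,"x":0,"y":0,"z":-0.03,"jaw":-0.8},{"rx":0,"ry":0,"rz":0,"x":0,"y":0,"z":0,"jaw":-0.8}]' 60
python3 -c "from h import *;st()"
```

```text
clock: 10.35
tcp_pos: [0.5333, -0.0787, 0.0958]
orientation: [-2.454, -1.956, 0.008]
contact_force: [-3.2, -5.9, -6.9]
grip_width: 0.0141
gripper_force: 58.7
10.35 [ 0.5333 -0.0787  0.0958] yaw_y -12.9 tilt [-0.006 -0.001] F [-3.2 -5.9 -6.9] M [-1.21  0.7   0.01] w 0.0141 58.7 j [ 0.27 -0.37]
```

```bash
python3 -m jog '[{"rx":0,"ry":0,"rz":0,"x":0,"y":0,"z":-0.03,"jaw":-0.8},{"rx":0,"ry":0,"rz":0,"x":0,"y":0,"z":-0.03,"jaw":-0.8},{"rx":0,"ry":0,"rz":0,"x":0,"y":0,"z":0,"jaw":-0.8}]' 60
python3 -c "from h import *;st()"
```

```text
clock: 10.72
tcp_pos: [0.5334, -0.0787, 0.0923]
orientation: [-2.454, -1.956, 0.008]
contact_force: [-3.2, -5.1, -6.8]
grip_width: 0.0138
gripper_force: 58.8
10.72 [ 0.5334 -0.0787  0.0923] yaw_y -12.9 tilt [-0.006 -0.001] F [-3.2 -5.1 -6.8] M [-1.18  0.73 -0.01] w 0.0138 58.8 j [ 0.27 -0.37]
```

The spring force is falling smoothly and the knob has come down about 19.5 mm, so the pin is in the notch. I'll release, back off and look.

```bash
python3 -m jog '[{"rx":0,"ry":0,"rz":0,"x":0,"y":0,"z":-0.02,"jaw":-0.8},{"rx":0,"ry":0,"rz":0,"x":0,"y":0,"z":0,"jaw":-0.3},{"rx":0,"ry":0,"rz":0,"x":0,"y":0,"z":0,"jaw":0.2},{"rx":0,"ry":0,"rz":0,"x":0,"y":0,"z":0.2,"jaw":0.2},{"rx":0,"ry":0,"rz":0,"x":0,"y":0,"z":0.9,"jaw":0.2},{"rx":0,"ry":0,"rz":0,"x":-0.3,"y":0.5,"z":0.8,"jaw":0.2},{"rx":0,"ry":0,"rz":0,"x":-0.6,"y":0.8,"z":0,"jaw":0.2},{"rx":0,"ry":0,"rz":0,"x":-0.5,"y":0.8,"z":0,"jaw":0.2}]' 60
python3 - <<'E'
from h import *
st(); a=grab_frame("top");b=grab_frame("side")
crop(a,215,180,120,80,5,"pics/f1.png");crop(b,225,180,120,80,5,"pics/f2.png")
x=np.vstack([cv2.imread("pics/f1.png"),cv2.imread("pics/f2.png")]);cv2.imwrite("pics/f.png",cv2.resize(x,(450,600)))
E
```

```text
clock: 11.72
tcp_pos: [0.4518, 0.0501, 0.208]
orientation: [2.455, 1.957, 0.004]
contact_force: [0.2, 1.5, -0.3]
grip_width: 0.0512
gripper_force: 0.0
11.72 [0.4518 0.0501 0.208 ] yaw_y -12.9 tilt [0.003 0.   ] F [ 0.2  1.5 -0.3] M [ 0.09 -0.   -0.05] w 0.0512 0.0 j [ 0.15 -0.56]
```

View pics/f.png

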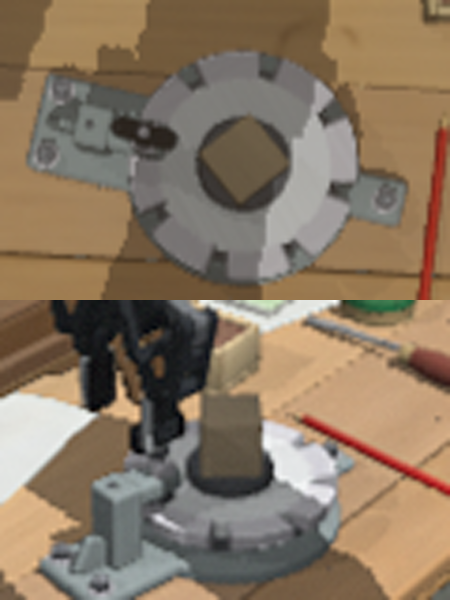

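The top view shows the bar at (145,132) lying along the radius and pointing at the blank. I'll probe the knob top lightly with shut fingers; it should be at about 0.117 if the pin is home.

```bash
python3 -m jog '[{"rx":0,"ry":0,"rz":0,"x":0.46,"y":-0.71,"z":0,"jaw":-1},{"rx":0,"ry":0,"rz":0,"x":0.46,"y":-0.71,"z":0,"jaw":-1},{"rx":0,"ry":0,"rz":0,"x":0.45,"y":-0.71,"z":0,"jaw":-1},{"rx":0,"ry":0,"rz":0,"x":0,"y":0,"z":-0.6,"jaw":-1},{"rx":0,"ry":0,"rz":0,"x":0,"y":0,"z":-0.6,"jaw":-1},{"rx":0,"ry":0,"rz":0,"x":0,"y":0,"z":-0.1,"jaw":-1},{"rx":0,"ry":0,"rz":0,"x":0,"y":0,"z":0,"jaw":-1}]' 40
python3 -c "from h import *;st()"
```

```text
clock: 12.7
tcp_pos: [0.535, -0.0794, 0.129]
orientation: [2.456, 1.959, 0.001]
contact_force: [-0.6, 0.9, -0.4]
grip_width: 0.0001
gripper_force: 0.0
12.7 [ 0.535  -0.0794  0.129 ] yaw_y -12.8 tilt [0.001 0.   ] F [-0.6  0.9 -0.4] M [-0.01 -0.05 -0.03] w 0.0001 0.0 j [ 0.28 -0.34]
```

```bash
python3 -m jog '[{"rx":0,"ry":0,"rz":0,"x":0,"y":0,"z":-0.04,"jaw":-1},{"rx":0,"ry":0,"rz":0,"x":0,"y":0,"z":-0.04,"jaw":-1},{"rx":0,"ry":0,"rz":0,"x":0,"y":0,"z":0,"jaw":-1}]' 40
python3 -c "from h import *;st()"
```

```text
clock: 13.08
tcp_pos: [0.5346, -0.0794, 0.1237]
orientation: [2.456, 1.959, 0.001]
contact_force: [0.8, -0.2, 0.4]
grip_width: 0.0003
gripper_force: 0.0
13.07 [ 0.5346 -0.0794  0.1237] yaw_y -12.9 tilt [ 0.001 -0.   ] F [ 0.8 -0.2  0.4] M [0.01 0.01 0.01] w 0.0003 0.0 j [ 0.28 -0.35]
```

```bash
python3 -m jog '[{"rx":0,"ry":0,"rz":0,"x":0,"y":0,"z":-0.05,"jaw":-1},{"rx":0,"ry":0,"rz":0,"x":0,"y":0,"z":0,"jaw":-1}]' 40
python3 -c "from h import *;st()"
python3 -m jog '[{"rx":0,"ry":0,"rz":0,"x":0,"y":0,"z":-0.03,"jaw":-1},{"rx":0,"ry":0,"rz":0,"x":0,"y":0,"z":0,"jaw":-1}]' 40
python3 -c "from h import *;st()"
```

```text
clock: 13.32
tcp_pos: [0.5342, -0.0794, 0.1201]
orientation: [-2.456, -1.959, 0.0]
contact_force: [-0.9, 0.3, 0.2]
grip_width: 0.0
gripper_force: 0.0
13.32 [ 0.5342 -0.0794  0.1201] yaw_y -12.9 tilt [-0.  0.] F [-0.9  0.3  0.2] M [0.02 0.03 0.01] w 0.0 0.0 j [ 0.28 -0.35]
clock: 13.58
tcp_pos: [0.5343, -0.0795, 0.1183]
orientation: [-2.456, -1.959, 0.0]
contact_force: [0.3, 0.1, 0.4]
grip_width: 0.0002
gripper_force: 0.0
13.57 [ 0.5343 -0.0795  0.1183] yaw_y -12.9 tilt [-0.  0.] F [0.3 0.1 0.4] M [-0.02 -0.01 -0.02] w 0.0002 0.0 j [ 0.28 -0.35]
```

No contact at 0.118 m, so the plunger is under 1.5 mm, i.e. home. I'll retreat and check the corner angle once.

```bash
python3 -m jog '[{"rx":0,"ry":0,"rz":0,"x":0,"y":0,"z":0.8,"jaw":-1},{"rx":0,"ry":0,"rz":0,"x":0,"y":0,"z":0.8,"jaw":-1},{"rx":0,"ry":0,"rz":0,"x":-0.5,"y":0.8,"z":0,"jaw":-1},{"rx":0,"ry":0,"rz":0,"x":-0.5,"y":0.8,"z":0,"jaw":-1},{"rx":0,"ry":0,"rz":0,"x":-0.4,"y":0.8,"z":0,"jaw":-1},{"rx":0,"ry":0,"rz":0,"x":0,"y":0,"z":0,"jaw":-1}]' 40
python3 - <<'E'
from h import *
f=grab_frame("top")
hsv=cv2.cvtColor(f,cv2.COLOR_RGB2HSV)[195:245,262:300]
m=((hsv[...,1]>70)&(hsv[...,2]>60)).astype(np.uint8)
n,l,s,_=cv2.connectedComponentsWithStats(m); i=l[24,18]; print(s[i])
c=cv2.findContours((l==i).astype(np.uint8),cv2.RETR_EXTERNAL,cv2.CHAIN_APPROX_NONE)[0][0]
b=cv2.boxPoints(cv2.minAreaRect(c)); W=np.array([ray("top",u+262,v+195,.097) for u,v in b])
print([round(ang(W[(k+1)%4]-W[k])%90,1) for k in range(4)],W.mean(0).round(4),"want 32 +-12 (mod 90)")
E
```

```text
clock: 14.32
tcp_pos: [0.4488, 0.0682, 0.2149]
orientation: [-2.449, -1.968, -0.001]
contact_force: [-0.3, -1.2, -0.1]
grip_width: -0.0001
gripper_force: 0.0
[  6  16  24  23 320]
[39.6, 39.3, 39.5, 39.4] [ 0.5185 -0.1454  0.097 ] want 32 +-12 (mod 90)
```

Block x stands at 39.5°, which puts the corner about 7° off the plunger, within tolerance.

```bash
python3 -c "from bench import r;print(r.hand_in())"
```

```text
the job is handed in; nothing more can be done
None
```

The job is handed in: by my checks the pin is home (less than about 1.5 mm up) in the notch nearest the corner and the corner points about 7° off the plunger. No to-and-fro easing was needed, and I touched none of the tools; the hand-in gave no verdict.

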